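# Take the spent ink cartridge out of the label printer

### The arm

A 6-joint arm with a two-finger parallel gripper is mounted at the origin on a cart in front of the work surface, level with it; the furniture and walls round the work are solid. World frame = base frame: x ahead of the robot, y to its left, z up, the work surface at z = 0. Lengths are in mm, angles in rad, forces in N, time in s.
With the tool pointing down it reaches from about 400 to 825 mm from the base axis. Payload 7 kg.
Tool frame: the origin (TCP) lies midway between the tips of the shut fingers; the grasp point (between the pads) lies 19 mm behind it; z points along the fingers, y is the line along which they close (so a half turn about z gives the same grasp; the last joint's range is limited). The gripper opens to 85 mm and grips with 20 to 120 N. Pads are 22 mm wide; open, the fingers measure 114 mm over their backs; the gripper's body (76 mm by 85 mm) begins 54 mm behind the grasp point. The pads swing forward as they close: fully open they stand 13 mm farther back than shut.
Start: joints at [-0.821, 0.359, 0.012, 0, -1.224, -0.288], TCP at [300.725, -604.285, 231.302] pointing down, gripper open.
Joint ranges: [-3.07, 3.07], [-1.43, 2.12], [-1.02, 1.25], [-3.03, 1.67], [-3.05, -0], [-3.03, 3.03]. Speed limits (rad/s): [2.39, 2.39, 3.01, 3.14, 3.14, 3.14].

### API

Orientations are given as a rotation vector (axis times angle).
In Python, from station import ctrl, move_gripper, solver, eyes, nets, status gives the robot as it stands. The module is installed in compiled form; this text tells all that it offers. Calls block until the motion is done:
- ctrl.goto(position, orientation): joint-space move of the TCP to a pose.
- ctrl.line_to(position, v=150, ori=None): straight line of the TCP; ori=None keeps the orientation; v is the mean speed in mm/s.
- ctrl.move_joints(angles): joint-space move.
- move_gripper(opening, force=None): finger opening in mm; force is the grip in N (None keeps the last); returns when the fingers have stopped.
- ctrl.dwell(seconds).
- solver.ik(position, orientation): joint angles nearest the present ones, or None.
- eyes.grab_frame(name): name is "scene" or "top" or "wrist"; returns the picture (384x512x3 uint8, red, green, blue); there is no depth.
- eyes.camera_info(name): a dict with "fx", "fy", "cx", "cy" (pixels), "view" (4x4, takes a point from world to camera coordinates); the wrist camera has in their place "hand_eye" (4x4, takes a point from camera to tool coordinates, whose origin is the TCP and whose axes are the flange's). Camera axes: x right, y down, z forward; pixel columns grow to the right and rows downward; lengths in mm; the calibration is good to about 2 mm. A picture is of the moment at which its call begins: read the wrist's pose just before it. camera_info takes no time and is no camera call.
A pose or a line that the arm cannot do raises ctrl.MotionError and nothing moves.
- ctrl.job_done(): hands the job in; it is judged then, once.
Trained networks look in the newest picture that a camera, given by its name, has taken for a name from the list of things; names that differ only in an ending like _2 or _b are one class to them, and where a whole thing is asked for, a point or a joint stands for the part that bears it (a point fixed in the world has none). Each returns a list of dicts, best first, with "score" (0 to 1); they miss things now and then, are a little off and sometimes report something else, mostly with a low value. They report only what shows in the picture. A call takes as long as a camera call. They do not tell look-alikes from the thing itself.
- nets.spot_in(camera, name): "point" ([column, row] in pixels, amid what is visible of it).
- nets.place_of(camera, name): "point" ([column, row] in pixels: a listed point, or the origin of a listed thing).
Readings, each from a call of its own:
- status.get_clock(): time.
- status.get_q(): joint angles.
- status.get_qd(): joint speeds.
- status.get_joint_torque(): joint torques, N m.
- status.get_eef_pos(): TCP position.
- status.get_ee_rot(): TCP orientation.
- status.get_wrist_force(): force on the tool from outside, world axes, zero at the start.
- status.get_moment(): the same for the moment, N m.
- status.get_finger_gap(): finger opening in mm.
- status.get_gripper_force(): force on a finger pad.
Only numpy, scipy, OpenCV 4.12 (cv2) and the standard library are available. Lean on these libraries where they do the work, as an engineer would, in place of code of your own. Each camera call takes 0.05 s, during which the arm holds its last target. There are 200 camera calls.

### The job

The red ink cartridge of the label printer is spent: press it straight into its sloping bay until the catch lets go, without forcing it against the stop, so that it springs out. Then draw it out, lower it (do not drop it) into the green return bin so that it stands in there with the red cap up, and let go. Leave the blue cartridge latched as it is, and do not disturb the ribbon spool, the pen or the scissors near the printer.

Things in the scene. Friction and masses are not known exactly. Their poses are not given: they have to be found in the camera images.
- printer: desktop label printer, white shell with grey side cheeks, about 205 x 252 x 185 mm high, does not move; origin at the centre of its underside, its front (label slot, sloping panel with the two cartridge bays) faces its -x, z is up
- bays: the printer's sloping white panel with two bays; origin on the panel half-way between the bay mouths, 135 mm up; z points out of the bays, 35 degrees from vertical, leaning to the printer's front; x points up the slope, y to the printer's left. Mouths 33 mm (x) by 92 mm (y), centred at y = +60 and -60 mm; the panel reaches 60 mm up and down the slope.
- red_cartridge: the red-capped cartridge, loose, about 0.15 kg; origin at the centre of its inner end, z out of the bay. Starts latched in one bay, 40 mm standing out. A damped 6 N spring pushes it out against a catch. Pressed in, it meets that spring, then 3 N more drag; 6 mm into the drag (10 to 25 mm in, it varies) the catch lets go, 1 to 3 mm farther is a hard stop; over 40 N there does damage
- red_cartridge_mid (a point): centre of the red-capped cartridge (black body, red cap 24 mm long), 30 mm thick (its x), 90 mm wide (its y) and 130 mm long (its z, pointing to the capped end); the cap's outer face is 65 mm from here along z; grip it across the 30 mm. Once released it follows the retreating finger at up to 0.1 m/s and stops 35 mm farther out than it was latched; it is then free. If not, press farther
- blue_cartridge: the same cartridge with a blue cap, loose, latched in the other bay; to be left there
- blue_cartridge_mid (a point): centre of the blue-capped cartridge, 30 mm thick (its x), 90 mm wide (its y) and 130 mm long (its z, pointing to the capped end)
- bin_floor (a point): centre of the inner floor of the green return bin, an open-topped plastic box that does not move, outside 86 mm (x) by 130 mm (y) by 75 mm high, walls and floor 4 mm thick, so 78 x 122 mm inside and 71 mm deep; a cartridge fits upright with its thickness along the bin's x and its width along the bin's y
- spool: white spool of red ribbon, loose bystander, about 104 x 132 x 32 mm high with its ribbon tail
- pen: white marker pen with black cap, loose bystander, 135 mm long along its y, 16 mm thick
- shears: scissors with red handles, loose bystander, 199 mm long along their y, 87 mm wide, 9 mm high
Not all that is in view belongs to the job. Leave any orange or pink look-alike of the red_cartridge alone.

How it is judged (in metres and radians):
On the way, in this order (a step that is already met when the one before it is completed fails the run):
1. the red cartridge is pressed at least 8 mm farther into its bay (z of red_cartridge_mid in the frame of bays below -0.033 m).
2. the red cartridge has sprung out by at least 26 mm from where it was latched (z of red_cartridge_mid in the frame of bays above 0.001 m), for 0.1 s.
3. the red cartridge is drawn right out of its bay (z of red_cartridge_mid in the frame of bays above 0.067 m).
4. the red cartridge is lowered into the bin to within 25 mm of the floor, still held by the fingers (x of red_cartridge_mid in the frame of bin_floor between -0.034 and 0.034 m and y of red_cartridge_mid in the frame of bin_floor between -0.04 and 0.04 m and z of red_cartridge_mid in the frame of bin_floor below 0.09 m and contact force between the fingers and red_cartridge above 1 N).
At the end, for the whole second after the job is handed in: the red cartridge stands in the return bin on its bottom end, cap up (leaning under 40 degrees), released and at rest; the blue cartridge is still latched in its bay (within 8 mm) (x of red_cartridge_mid in the frame of bin_floor between -0.034 and 0.034 m and y of red_cartridge_mid in the frame of bin_floor between -0.04 and 0.04 m and z of red_cartridge_mid in the frame of bin_floor below 0.077 m and z of red_cartridge in the frame of bin_floor below 0.03 m and angle between red_cartridge's own z axis and vertical below 0.7 rad and linear speed of red_cartridge below 0.02 m/s and contact force between the fingers and red_cartridge below 0.1 N and z of blue_cartridge_mid in the frame of bays between -0.033 and -0.017 m); the robot touches nothing.
It fails at once if the red cartridge is forced against the printer with over 40 N (contact force between red_cartridge and printer above 40 N).
It fails at once if the blue cartridge is moved by over 8 mm (distance of blue_cartridge_mid from where it was at the start of the episode above 0.008 m).
It fails at once if the ribbon spool, the pen or the scissors are moved by over 50 mm (distance of any of spool, pen, shears from where it was at the start of the episode above 0.05 m).
It also fails if it takes over 51 s, if anything falls off the work surface, if the arm or the gripper's body presses on something with over 40 N, if the wrist force passes 120 N, or if a joint passes its speed limit or range.

## Working session

There is one attempt and no reset: what is moved stays moved. The work goes in short steps, each a Python script; the robot and the scene stay as the last script left them, time stands still between calls to the robot, and variables do not carry over. Pictures are saved under pics/ and viewed, at most 10 in all, crops included, and the job is handed in when it is done.

```bash
mkdir -p pics; ls; python3 - <<'E'
from station import ctrl, move_gripper, solver, eyes, nets, status
import cv2, numpy as np
np.set_printoptions(suppress=True,precision=3)
for c in ["scene","top"]:
    im=eyes.grab_frame(c); cv2.imwrite(f"pics/{c}0.png",im[:,:,::-1])
    print(c,eyes.camera_info(c))
    for n in ["printer","bays","red_cartridge_mid","red_cartridge","blue_cartridge_mid","bin_floor","spool","pen","shears"]:
        print(n,[(np.round(d["point"],1).tolist(),round(d["score"],2)) for d in nets.place_of(c,n)[:3]])
print(eyes.camera_info("wrist"),status.get_clock(),status.get_ee_rot())
E
```

```text
pics
scene {'fx': 374.7895218675672, 'fy': 374.7895218675672, 'cx': 254.26757917577868, 'cy': 191.79852218261, 'view': array([[   0.875,   -0.484,    0.   , -498.36 ],
       [  -0.345,   -0.624,   -0.701,  150.574],
       [   0.34 ,    0.613,   -0.713, 1425.593],
       [   0.   ,    0.   ,    0.   ,    1.   ]])}
printer [([269.7, 206.8], 0.74)]
bays [([261.6, 186.2], 0.86), ([211.2, 188.3], 0.29)]
red_cartridge_mid [([262.9, 273.0], 0.7), ([300.1, 331.9], 0.62)]
red_cartridge [([278.3, 332.0], 0.89), ([280.6, 274.3], 0.71), ([259.5, 160.7], 0.59)]
blue_cartridge_mid [([253.8, 180.4], 0.64), ([202.1, 154.9], 0.56)]
bin_floor [([204.2, 157.4], 0.59)]
spool [([259.6, 161.0], 0.61), ([202.5, 156.9], 0.36)]
pen [([211.7, 189.1], 0.43)]
shears [([301.2, 267.1], 0.87)]
top {'fx': 483.94414020762474, 'fy': 483.94414020762474, 'cx': 256.470684512563, 'cy': 185.69145352522776, 'view': array([[  -0.017,   -1.   ,   -0.014, -134.075],
       [  -0.993,    0.019,   -0.117,  506.484],
       [   0.117,    0.012,   -0.993, 1706.771],
       [   0.   ,    0.   ,    0.   ,    1.   ]])}
printer [([260.9, 173.4], 0.65)]
bays [([262.9, 180.1], 0.72)]
red_cartridge_mid [([399.1, 222.1], 0.71), ([278.3, 177.4], 0.59), ([336.1, 225.1], 0.52)]
red_cartridge [([393.1, 238.1], 0.85), ([280.6, 167.6], 0.65), ([351.5, 210.5], 0.64)]
blue_cartridge_mid [([242.6, 178.6], 0.58)]
bin_floor [([146.2, 208.6], 0.84)]
spool [([184.6, 144.9], 0.64)]
pen [([207.2, 219.8], 0.61)]
shears [([348.8, 180.0], 0.65)]
{'fx': 282.27410183066837, 'fy': 282.27410183066837, 'cx': 253.0257308496048, 'cy': 187.3081290363317, 'hand_eye': array([[   0.   ,   -0.964,   -0.268,   68.502],
       [   1.   ,    0.   ,   -0.   ,    0.133],
       [   0.   ,   -0.268,    0.964, -143.285],
       [   0.   ,    0.   ,    0.   ,    1.   ]])} 1.0 [-0.719  3.058 -0.   ]
```

```bash
python3 - <<'E'
import cv2
a=cv2.imread("pics/scene0.png"); b=cv2.imread("pics/top0.png")
cv2.imwrite("pics/top1.png",cv2.resize(b[100:280,110:430],(800,450),interpolation=cv2.INTER_CUBIC))
cv2.imwrite("pics/scene1.png",cv2.resize(a[110:350,170:490],(800,600),interpolation=cv2.INTER_CUBIC))
E
```

```text
(no output)
```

View pics/top1.png

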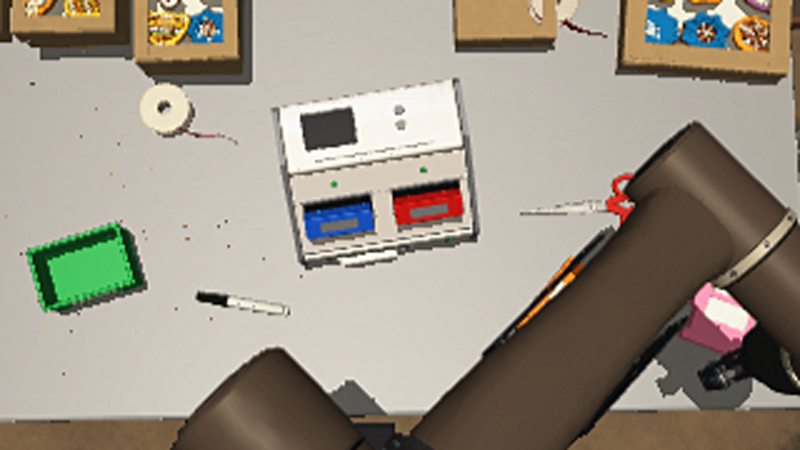

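View pics/scene1.png

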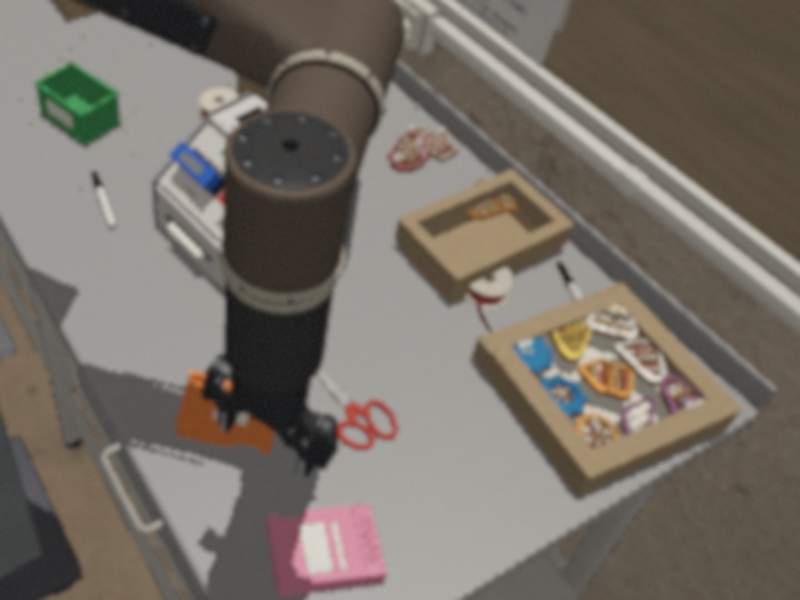

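```bash
cat > lib.py <<'E'
import numpy as np, cv2
from scipy.optimize import minimize
from scipy.spatial.transform import Rotation as Rn
np.set_printoptions(suppress=True,precision=2)
def Rz(a): return Rn.from_euler('z',a).as_matrix()
A=np.radians(35)
TILT=np.array([[np.cos(A),0,-np.sin(A)],[0,1,0],[np.sin(A),0,np.cos(A)]])  # cols: x_b,y_b,z_b in printer
def bayR(yaw): return Rz(yaw)@TILT
def box(lo,hi): return np.array([[x,y,z] for x in(lo[0],hi[0]) for y in(lo[1],hi[1]) for z in(lo[2],hi[2])],float)
def proj(P,V,c):
    q=P@V[:3,:3].T+V[:3,3]; return np.c_[c["fx"]*q[:,0]/q[:,2]+c["cx"],c["fy"]*q[:,1]/q[:,2]+c["cy"]]
def hullmask(uv,s=4,shape=(384,512)):
    m=np.zeros((shape[0]*s,shape[1]*s),np.uint8)
    h=cv2.convexHull(((uv+.5)*s).astype(np.float32)).round().astype(int); cv2.fillConvexPoly(m,h,1)
    return cv2.resize(m.astype(np.float32),shape[::-1],interpolation=cv2.INTER_AREA)
def biggest(m,near):
    m=cv2.morphologyEx(m.astype(np.uint8),cv2.MORPH_CLOSE,np.ones((7,7)))
    n,l,st,ce=cv2.connectedComponentsWithStats(m)
    k=[i for i in range(1,n) if st[i,4]>60]
    k=min(k,key=lambda i:np.hypot(*(ce[i]-near))); 
    o=(l==k).astype(np.uint8); h=cv2.convexHull(cv2.findContours(o,0,2)[0][0]); cv2.fillConvexPoly(o,h,1)
    return o.astype(np.float32)
def color(im,name):
    r,g,b=[im[:,:,i].astype(int) for i in range(3)]
    return {"red":(r>90)&(r>2.2*g)&(r>2.2*b),"blue":(b>80)&(b>1.6*r)&(b>1.3*g),"green":(g>60)&(g>1.6*r)&(g>1.4*b)}[name]
def fit(f,x0,steps):
    best=None
    for k in range(3):
        s=np.vstack([x0]+[x0+np.eye(len(x0))[i]*steps[i] for i in range(len(x0))])
        r=minimize(f,x0,method="Nelder-Mead",options=dict(initial_simplex=s,maxfev=400)); x0=r.x
    return r.x,r.fun
def camray(uv,V,c,z):
    d=V[:3,:3].T@np.array([(uv[0]-c["cx"])/c["fx"],(uv[1]-c["cy"])/c["fy"],1]); o=-V[:3,:3].T@V[:3,3]
    return o+d*(z-o[2])/d[2]
def bayfit(masks,V,c,x0,steps):
    capR=box([-15,-45,16],[15,45,40])
    def f(p):
        e=0
        for m,y in zip(masks,(-60,60)):
            P=(capR+[0,y,0])@bayR(p[2]).T+[p[0],p[1],135]; e+=np.abs(hullmask(proj(P,V,c))-m).sum()
        return e/sum(m.sum() for m in masks)
    return fit(f,x0,steps)
E
python3 - <<'E'
from lib import *
from station import eyes
c=eyes.camera_info("top"); V=c["view"]
im=cv2.imread("pics/top0.png")[:,:,::-1]
mr=biggest(color(im,"red"),(281,182)); mb=biggest(color(im,"blue"),(245,188)); mg=biggest(color(im,"green"),(145,206))
print(mr.sum(),mb.sum(),mg.sum())
pr=camray((281,182),V,c,165); pb=camray((245,188),V,c,165); print(pr,pb)
yaw=np.arctan2(*( (pb-pr)[[0,1]]*[-1,1]))
x0=np.r_[(pr+pb)[:2]/2+20*np.array([np.cos(yaw),np.sin(yaw)]),yaw]
print(x0,bayfit([mr,mb],V,c,x0,[8,8,.05]))
B=box([-43,-65,0],[43,65,75])
f=lambda p:np.abs(hullmask(proj(B@Rz(p[2]).T+[p[0],p[1],0],V,c))-mg).sum()/mg.sum()
g=camray((145,206),V,c,40); print(fit(f,np.r_[g[:2],.15],[8,8,.1]),camray((146.2,208.6),V,c,4))
E
```

```text
319.0 320.0 1159.0
[ 498.66 -226.09  165.  ] [ 480.96 -106.86  165.  ]
[ 509.59 -163.54    0.15] (array([ 506.5 , -163.35,    0.15]), np.float64(0.06562989205121994))
(array([434.26, 260.1 ,   0.27]), np.float64(0.045513372868299484)) [430.75 258.75   4.  ]
```

```bash
cat >> lib.py <<'E'
O=np.array([506.5,-163.35,135.]); YAW=.15; BIN=np.array([434.3,260.1,4.]); BYAW=.27
def bp(x,y,z): return O+bayR(YAW)@np.array([x,y,z],float)
def tool(s,Rb=None):   # tool z=-z_b, y=s*x_b
    R=bayR(YAW) if Rb is None else Rb
    y=s*R[:,0]; z=-R[:,2]; return Rn.from_matrix(np.c_[np.cross(y,z),y,z]).as_rotvec()
def down(s): return tool(s,Rz(BYAW))
E
python3 - <<'E'
from lib import *
from station import solver,status
for s in(1,-1):
    for z in(150,45,15,25,180): print(s,z,bp(0,-60,z),solver.ik(bp(0,-60,z).tolist(),tool(s).tolist()))
    for z in(250,90): print(s,'bin',solver.ik((BIN+[0,0,z]).tolist(),down(s).tolist()))
E
```

```text
1 150 [ 430.4  -235.53  257.87] [-0.36 -0.19 -0.52 -0.43 -0.74 -2.39]
1 45 [ 489.95 -226.53  171.86] [-0.3  -0.01 -0.56 -0.52 -0.52 -2.31]
1 15 [ 506.96 -223.96  147.29] [-0.29  0.05 -0.55 -0.57 -0.47 -2.26]
1 25 [ 501.29 -224.82  155.48] [-0.29  0.03 -0.55 -0.55 -0.49 -2.28]
1 180 [ 413.38 -238.1   282.45] [-0.38 -0.23 -0.5  -0.41 -0.81 -2.4 ]
1 bin [ 0.93  0.06 -0.32  0.   -1.19  2.48]
1 bin [ 0.93  0.22 -0.54  0.   -0.81  2.48]
-1 150 [ 430.4  -235.53  257.87] [-0.36 -0.19 -0.52 -0.43 -0.74  0.75]
-1 45 [ 489.95 -226.53  171.86] [-0.3  -0.01 -0.56 -0.52 -0.52  0.84]
-1 15 [ 506.96 -223.96  147.29] [-0.29  0.05 -0.55 -0.57 -0.47  0.88]
-1 25 [ 501.29 -224.82  155.48] [-0.29  0.03 -0.55 -0.55 -0.49  0.86]
-1 180 [ 413.38 -238.1   282.45] [-0.38 -0.23 -0.5  -0.41 -0.81  0.74]
-1 bin [ 0.93  0.06 -0.32  0.   -1.19 -0.66]
-1 bin [ 0.93  0.22 -0.54  0.   -0.81 -0.66]
```

```bash
python3 - <<'E'
from lib import *
from station import *
from station import ctrl,move_gripper,eyes,nets,status
ctrl.goto(bp(0,-60,170).tolist(),tool(-1).tolist())
move_gripper(0)
p=np.array(status.get_eef_pos()); R=Rn.from_rotvec(status.get_ee_rot()).as_matrix()
im=eyes.grab_frame("wrist"); c=eyes.camera_info("wrist")
T=np.eye(4);T[:3,:3]=R;T[:3,3]=p; V=np.linalg.inv(T@c["hand_eye"])
np.save("Vw.npy",V)
print(p-bp(0,-60,170),status.get_clock(),status.get_wrist_force(),status.get_finger_gap())
cv2.imwrite("pics/w0.png",im[:,:,::-1])
o=im[:,:,::-1].copy()
for y in(-60,60):
    uv=proj((box([-15,-45,16],[15,45,40])+[0,y,0])@bayR(YAW).T+O,V,c)
    print(uv.mean(0))
    h=cv2.convexHull(uv.astype(np.float32)).round().astype(int); cv2.polylines(o,[h],True,(0,255,255),1)
cv2.imwrite("pics/w1.png",o)
im=eyes.grab_frame("top")
cv2.imwrite("pics/t2.png",im[:,:,::-1])
E
```

```text
[-0.02  0.03  0.02] 3.2417 [-0.63 -0.25 -0.78] -0.11540423095793094
[252.68 175.  ]
[252.69 276.9 ]
```

View pics/w1.png

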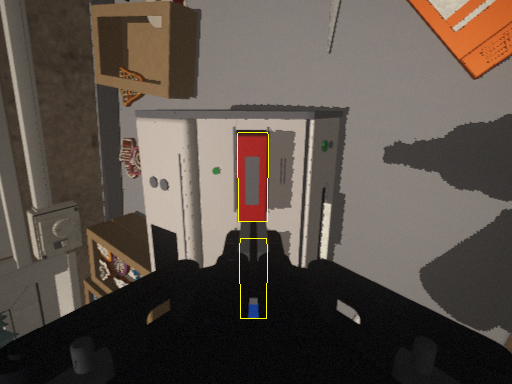

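```bash
python3 - <<'E'
from lib import *
from station import ctrl,eyes,nets,status
zb=bayR(YAW)[:,2]
ctrl.line_to(bp(0,-60,46).tolist(),v=120); ctrl.dwell(.2)
F0=np.mean([status.get_wrist_force() for _ in range(5)],0)
F=lambda:float(np.mean([np.array(status.get_wrist_force())-F0 for _ in range(3)],0)@zb)
log=[];contact=onset=None;z=46.
print(F0,status.get_clock())
while z>10:
    z-=.5 if contact else 1
    ctrl.line_to(bp(0,-60,z).tolist(),v=20 if contact is None else 15)
    f=F(); log.append((z,round(f,1),round(float((np.array(status.get_eef_pos())-O)@zb),2)))
    if contact is None and f>3: contact=z
    if f>14: break
    if contact and onset is None and z<contact-3 and f>np.median([l[1] for l in log if contact-2.6<l[0]<contact-.4])+1.6: onset=z
    if onset and z<=onset-6.5: break
print(contact,onset,status.get_clock()); print(*log)
E
```

```text
[ 0.53  0.02 -0.23] 4.675
38.0 31.5 13.175
(45.0, 0.1, 45.11) (44.0, 0.0, 43.89) (43.0, 0.8, 42.9) (42.0, -0.3, 41.93) (41.0, 0.2, 40.94) (40.0, 0.5, 39.94) (39.0, 1.1, 39.01) (38.0, 4.2, 38.15) (37.5, 4.3, 37.59) (37.0, 4.8, 37.0) (36.5, 5.4, 36.49) (36.0, 4.3, 36.0) (35.5, 5.0, 35.49) (35.0, 5.9, 34.99) (34.5, 5.2, 34.49) (34.0, 6.0, 34.0) (33.5, 5.9, 33.51) (33.0, 5.9, 33.03) (32.5, 5.5, 32.53) (32.0, 6.1, 32.03) (31.5, 6.7, 31.54) (31.0, 6.2, 31.04) (30.5, 6.4, 30.54) (30.0, 7.4, 30.06) (29.5, 5.8, 29.56) (29.0, 6.6, 29.04) (28.5, 6.6, 28.55) (28.0, 7.0, 28.05) (27.5, 6.2, 27.57) (27.0, 6.9, 27.06) (26.5, 7.3, 26.57) (26.0, 6.7, 26.06) (25.5, 6.9, 25.57) (25.0, 7.8, 25.08)
```

```bash
python3 - <<'E'
from lib import *
from station import ctrl,eyes,nets,status
zb=bayR(YAW)[:,2]
F0=np.array([.53,.02,-.23])
F=lambda:float(np.mean([np.array(status.get_wrist_force())-F0 for _ in range(6)],0)@zb)
log=[];z=25.;onset=None
while z>10:
    z-=.5
    ctrl.line_to(bp(0,-60,z).tolist(),v=15)
    f=F(); log.append((z,round(f,1)))
    if f>16: break
    if onset is None and f>8.7: onset=z
    if onset and z<=onset-6.5: break
print(onset,status.get_clock()); print(*log)
E
```

```text
23.0 17.425
(24.5, 7.0) (24.0, 7.0) (23.5, 8.3) (23.0, 9.0) (22.5, 9.0) (22.0, 8.8) (21.5, 8.0) (21.0, 8.8) (20.5, 8.2) (20.0, 9.3) (19.5, 9.1) (19.0, 7.9) (18.5, 9.2) (18.0, 9.3) (17.5, 9.4) (17.0, 9.5) (16.5, 7.7)
```

```bash
python3 - <<'E'
from lib import *
from station import ctrl,move_gripper,eyes,nets,status
zb=bayR(YAW)[:,2]
ctrl.line_to(bp(0,-60,50).tolist(),v=60)
f=[round(float((np.array(status.get_wrist_force())-[.53,.02,-.23])@zb),1) for _ in range(4)]
ctrl.line_to(bp(0,-60,170).tolist(),v=130)
p=np.array(status.get_eef_pos()); R=Rn.from_rotvec(status.get_ee_rot()).as_matrix()
im=eyes.grab_frame("wrist"); c=eyes.camera_info("wrist")
T=np.eye(4);T[:3,:3]=R;T[:3,3]=p; V=np.linalg.inv(T@c["hand_eye"])
print(f,status.get_clock())
o=im[:,:,::-1].copy()
uv=proj((box([-15,-45,51],[15,45,75])+[0,-60,0])@bayR(YAW).T+O,V,c)
h=cv2.convexHull(uv.astype(np.float32)).round().astype(int); cv2.polylines(o,[h],True,(0,255,255),1)
cv2.imwrite("pics/w2.png",o)
E
```

```text
[5.6, 5.6, 5.6, 5.6] 19.2583
```

View pics/w2.png

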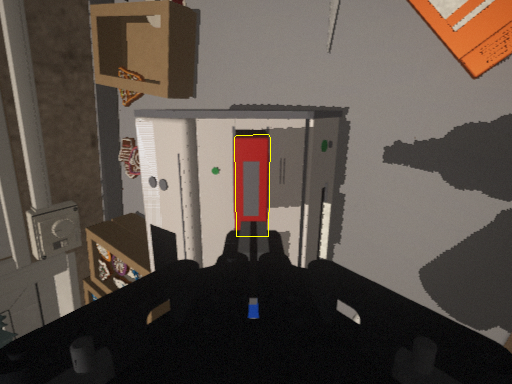

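```bash
python3 - <<'E'
from lib import *
from station import ctrl,move_gripper,eyes,nets,status
move_gripper(62)
ctrl.line_to(bp(0,-60,95).tolist(),v=200)
ctrl.line_to(bp(0,-60,30).tolist(),v=80)
print(status.get_wrist_force())
move_gripper(20,60); print(status.get_finger_gap(),status.get_gripper_force(),status.get_clock())
ctrl.line_to(bp(0,-60,130).tolist(),v=80)
print(status.get_finger_gap(),status.get_wrist_force())
ctrl.line_to((bp(0,-60,130)+[-20,0,110]).tolist(),v=150)
ctrl.goto((BIN+[0,0,280]).tolist(),down(-1).tolist())
print(status.get_finger_gap(),status.get_wrist_force(),status.get_clock())
p=np.array(status.get_eef_pos()); R=Rn.from_rotvec(status.get_ee_rot()).as_matrix()
im=eyes.grab_frame("wrist"); c=eyes.camera_info("wrist")
T=np.eye(4);T[:3,:3]=R;T[:3,3]=p; V=np.linalg.inv(T@c["hand_eye"])
o=im[:,:,::-1].copy()
for z in(0,71):
  q=np.array([[-39,-61,z],[39,-61,z],[39,61,z],[-39,61,z]],float)
  cv2.polylines(o,[proj(q@Rz(BYAW).T+BIN,V,c).round().astype(int)],True,(0,255,255),1)
q=box([-15,-45,-85],[15,45,45])@Rz(BYAW).T+p
cv2.polylines(o,[cv2.convexHull(proj(q,V,c).astype(np.float32)).round().astype(int)],True,(255,0,255),1)
s=eyes.grab_frame("scene")[:,:,::-1]
cv2.imwrite("pics/w3.png",np.hstack([cv2.resize(o,(400,300)),cv2.resize(s[60:260,130:400],(400,300))]))
E
```

```text
[ 0.44 -0.63  0.42]
29.355858890489376 59.627018608152866 21.7417
29.004398750029083 [-0.44 -0.22 -2.61]
29.632214375126644 [-0.34  0.63 -1.62] 25.85
```

View pics/w3.png

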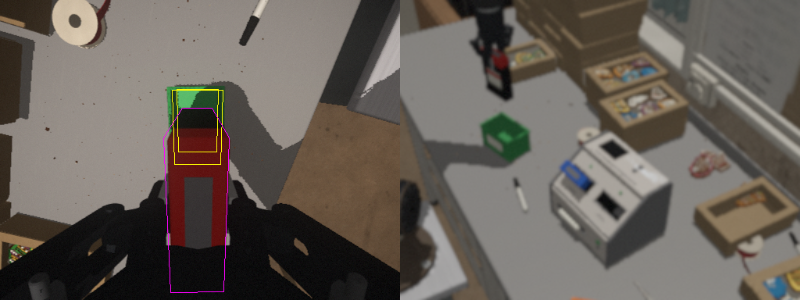

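The cartridge is held as expected: the cap fills the predicted outline at about (198,190), and the bin lies straight below at (196,120). In the scene view the red bay is empty and the blue cartridge is still in place.

```bash
python3 - <<'E'
from lib import *
from station import ctrl,move_gripper,eyes,nets,status
ctrl.line_to((BIN+[0,0,170]).tolist(),v=150)
F0=np.mean([status.get_wrist_force() for _ in range(5)],0)
z=170.
for zt in [150,130,115,105,98,94,92,91,90,89,88,87,86,85,84,83,82]:
    ctrl.line_to((BIN+[0,0,zt]).tolist(),v=60 if zt>94 else 20)
    f=np.array(status.get_wrist_force())-F0
    if np.linalg.norm(f)>4: break
print(zt,f,status.get_clock(),status.get_gripper_force())
p=np.array(status.get_eef_pos())
np.save("p.npy",p)
im=eyes.grab_frame("wrist")[:,:,::-1]; s=eyes.grab_frame("scene")[:,:,::-1]
cv2.imwrite("pics/w4.png",np.hstack([cv2.resize(im,(400,300)),cv2.resize(s[60:260,130:400],(400,300))]))
E
```

```text
87 [-0.8  -2.33  7.43] 30.6333 60.23605316877365
```

View pics/w4.png

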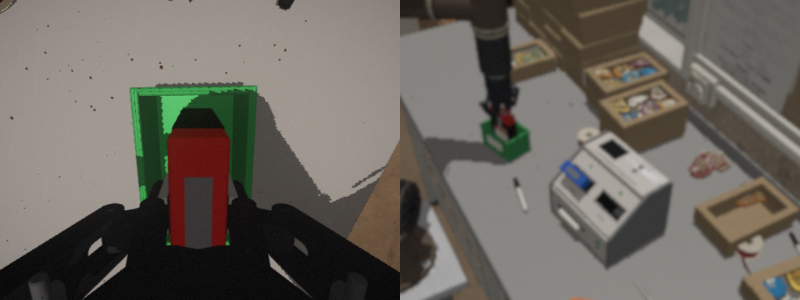

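The cartridge is inside the bin and touches the floor, at the expected height, so I release it.

```bash
python3 - <<'E'
from lib import *
from station import ctrl,move_gripper,eyes,nets,status
move_gripper(62); ctrl.dwell(.3)
ctrl.line_to((BIN+[0,0,250]).tolist(),v=100); ctrl.dwell(.5)
im=eyes.grab_frame("wrist")[:,:,::-1]; s=eyes.grab_frame("scene")[:,:,::-1]
cv2.imwrite("pics/w5.png",np.hstack([cv2.resize(im,(400,300)),cv2.resize(s[60:260,130:400],(400,300))]))
print(status.get_clock(),status.get_wrist_force())
E
```

```text
33.8333 [ 0.09 -0.8  -0.45]
```

View pics/w5.png

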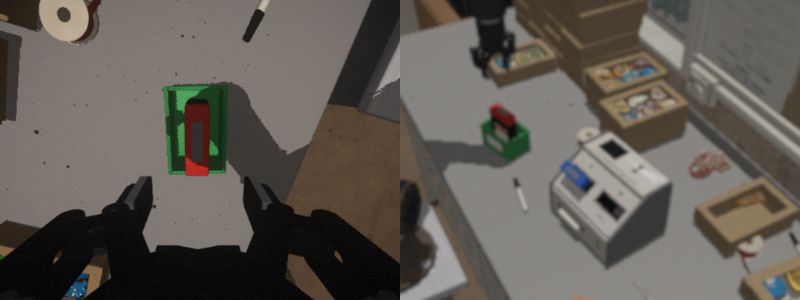

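The red cartridge stands upright and centred in the bin, cap up at (197,135), with the gripper clear. The blue cartridge is still latched.

```bash
python3 -c "
from station import ctrl
print(ctrl.job_done())"
```

```text
the job is handed in; nothing more can be done
None
```

I pressed the red cartridge until the catch let go, drew it out and stood it cap up in the green bin; the blue one looked untouched in the last picture, and I handed the job in at about 34 s (no verdict was returned).

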